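Build up two flap-wheel arbors on the weld-finishing bench

ROBOT

A 6-joint arm with a two-finger parallel gripper is mounted at the origin on the work surface. World frame = base frame: x ahead of the robot, y to its left, z up, the work surface at z = 0. Lengths are in m, angles in rad, forces in N, time in s.
With the tool pointing down it reaches from about 0.35 to 0.975 m from the base axis. Payload 4.9 kg.
Tool frame: the origin (TCP) lies at the very end of the fingers, on their centre line; the grasp point (between the pads) lies 19 mm behind it; z points along the fingers, y is the line along which they close (so a half turn about z gives the same grasp; the last joint's range is limited). The gripper opens to 85 mm and grips with 20 to 120 N. Pads are 22 mm wide; open, the fingers measure 114 mm over their backs; the gripper's body (76 mm by 85 mm) begins 54 mm behind the grasp point. The pads swing forward as they close: fully open they stand 13 mm farther back than shut.
Start: joints at [-1.342, 0.053, 1.613, -0, 1.476, -0.119], TCP at [0.213, -0.588, 0.231] pointing down, gripper open.
Joint ranges: [-3.01, 3.01], [-1.01, 2.22], [0.06, 2.58], [-1.02, 4.17], [0.09, 2.62], [-3.14, 3.14]. Speed limits (rad/s): [2.57, 2.57, 3.14, 3.14, 3.14, 3.14].

INTERFACE

Orientations are given as a unit quaternion [w, x, y, z].
In Python, from plant import * gives the robot as it stands.
- The arm moves only by the tool jog_arm, never from a script. Its argument "moves" is a list that holds one entry, the list of rows, each a list of 7 numbers: the finger opening in cm, from 0 to 8.54, then the shift along the tool's x, y, z in cm, then the turn, a rotation vector about the tool's x, y, z in rad. A call has 1 to 20 rows; each row shifts and turns the commanded pose from where the row before left it, along the tool's axes as they then stand; what a row does not reach is not made up. A row lasts 1/12 s, in which the tool goes at most 41.7 mm and 7.16 degrees, less where a joint would pass 70% of its speed; a pose out of reach is approached as far as the arm can. A call is refused whole if a number of a shift passes 4.17 or a number of a turn 0.125, either way. A call with a gripper value outside its range is refused whole. The fingers move at their own pace and stop on an object; the grip force is fixed at half the most. Time passes only in rows, so rows that do not move let the fingers close. It gives the time, the measured TCP pose, the force, the opening and the grip force at its end, in the units of the state.
- state(): the state, without advancing time (a new reading comes with each control period).
- grab_frame(name): name is "scene" or "top" or "wrist"; returns a dict with "color" (384x512x3 uint8, blue, green, red), "depth" (384x512 float32, m along the optical axis (not along the pixel's ray), 0 where there is no reading), "fx", "fy", "cx", "cy" (pixels), "k1" (the pictures are not rectified: a ray, as slopes to the right and down, at radius r is drawn at 1 + k1 r^2 times it, then the intrinsics apply), "R" (3x3) and "t" (3): a world point X has camera coordinates R X + t. Camera axes: x right, y down, z forward; pixel columns grow to the right and rows downward; lengths in m; the calibration is good to about 2 mm. A picture is of the moment at which its call begins.
- job_done(): hands the job in; it is judged then, once.
Trained networks look in a picture, given as the dict that the camera call returned (one of the last four; its "shot" number tells which), for a name from the list of things; names that differ only in an ending like _2 or _b are one class to them, and where a whole thing is asked for, a point or a joint stands for the part that bears it (a point fixed in the world has none). Each returns a list of dicts, best first, with "p" (0 to 1); they miss things now and then, are a little off and sometimes report something else, mostly with a low value. They report only what shows in the picture. A call takes as long as a camera call. They do not tell look-alikes from the thing itself.
- recognise(name, picture): "rect" ([centre column, centre row, width, height] in pixels, round what is visible of it).
- regions_of(name, picture): "pixels" (384x512 bool, what is visible of it) and "rect" ([centre column, centre row, width, height] in pixels, round what is visible of it).
The state is a dict: "time": time; "joint_pos": joint angles; "joint_vel": joint speeds; "joint_efforts": joint torques, N m; "tool_pos": TCP position; "tool_rot": TCP orientation; "contact_force": force on the tool from outside, world axes, zero at the start; "ft_torque": the same for the moment, N m; "gripper_width": opening from 0.0 (shut) to 1.0 (fully open); "grasp_force": force on a finger pad.
Only numpy, scipy, OpenCV 4.12 (cv2) and the standard library are available. Lean on these libraries where they do the work, as an engineer would, in place of code of your own. Each camera call takes 0.05 s, during which the arm holds its last target. There are 200 camera calls.

TASK

Build up the two grinding arbors that stand on the bench. On the spindle with the orange base put the red flap wheel at the bottom, then the black spacer, then the green flap wheel on top; on the spindle with the white base put the blue flap wheel and then the brass ring on top. Each piece must lie flat, fully down on the one below it, and the amber jar and the yellow magnetic square are to be left alone.

Things in the scene. Friction and masses are not known exactly. Their poses are not given: they have to be found in the camera images.
- stand_orange: arbor stand with an ORANGE square base, 80 x 80 x 14 mm. Upright 16 mm steel spindle in its middle: straight to 64 mm above the table, then a cone to 8 mm diameter at the tip, 76 mm above the table; rings slide over it with 4.5 mm play all round. Fixed to the table. Origin on the spindle axis at table height, z up; the base's top, where the first ring rests, is 14 mm above the origin
- stand_white: arbor stand with a WHITE round base, 84 mm in diameter, 14 mm high. Upright 16 mm steel spindle in its middle: straight to 64 mm above the table, then a cone to 8 mm diameter at the tip, 76 mm above the table; rings slide over it with 4.5 mm play all round. Fixed to the table. Origin on the spindle axis at table height, z up; the base's top, where the first ring rests, is 14 mm above the origin
- wheel_red: RED flap wheel: a flat ring lying flat, 60 mm outer diameter, 22 mm high, 25 mm through bore, loose, about 0.11 kg. Origin at the centre of its underside, z up along the bore
- wheel_green: GREEN flap wheel: a flat ring lying flat, 60 mm outer diameter, 22 mm high, 25 mm through bore, loose, about 0.11 kg. Origin at the centre of its underside, z up along the bore
- wheel_blue: BLUE flap wheel: a flat ring lying flat, 60 mm outer diameter, 22 mm high, 25 mm through bore, loose, about 0.11 kg. Origin at the centre of its underside, z up along the bore
- spacer_black: BLACK plastic spacer: a flat ring lying flat, 46 mm outer diameter, 16 mm high, 25 mm through bore, loose, about 0.06 kg. Origin at the centre of its underside, z up along the bore
- ring_brass: BRASS clamping ring lying flat, 42 mm outer diameter, 16 mm high, 25 mm through bore, loose, about 0.1 kg. Origin at the centre of its underside, z up along the bore
- jar_amber: bystander: amber glass jar of paste with a black cap, 52 mm in diameter, 60 mm high, loose. Origin at the centre of its underside. To be left alone
- magnet_square: bystander: small yellow magnetic welding square, an L with a steel brace, within 72 x 72 mm, 16 mm high, lying loose. Origin at the middle of its underside. To be left alone
Things that resemble listed ones, but are neither listed nor needed, are in the scene too. Of the things that look like the spacer_black, the largest one is meant. Several things have the shape of the wheel_red; the one meant has the colours described above.

How it is judged:
By the outcome, as a careful person would: the job done as asked, in the order asked, and still so for the second after the job is handed in, with the robot touching nothing.
It also fails if it takes over 122 s, if anything falls off the work surface, if the arm or the gripper's body presses on something with over 40 N, if the wrist force passes 120 N, or if a joint passes its speed limit or range.

## Working session

There is one attempt and no reset: what is moved stays moved. The work goes in short steps, Python scripts to look and compute and a tool call to move; the robot and the scene stay as the last step left them, time stands still between calls to the robot, and variables do not carry over. Pictures are saved under pics/ and viewed, at most 14 in all, crops included, and the job is handed in when it is done.

Besides the shell and the picture viewer there is one more tool, called after "Call:" by a JSON object that holds its "op" and its "data", one argument or row to a line. jog_arm: Moves the arm, as the interface text tells. Its arguments: {"type":"object","properties":{"moves":{"type":"array"}},"required":["moves"]}

```bash
mkdir -p pics; ls; cat > h.py <<'E'
from plant import *
import numpy as np, cv2
def world(f,u,v,z=None,d=None):
    xd,yd=(u-f["cx"])/f["fx"],(v-f["cy"])/f["fy"]
    x,y=xd,yd
    for _ in range(20):
        s=1+f["k1"]*(x*x+y*y); x,y=xd/s,yd/s
    R,t=np.array(f["R"]),np.array(f["t"])
    c=-R.T@t; r=R.T@np.array([x,y,1.0])
    return c+r*(d if d is not None else (z-c[2])/r[2])
def cloud(f):
    v,u=np.mgrid[0:384,0:512].astype(float)
    xd,yd=(u-f["cx"])/f["fx"],(v-f["cy"])/f["fy"]
    x,y=xd.copy(),yd.copy()
    for _ in range(20):
        s=1+f["k1"]*(x*x+y*y); x,y=xd/s,yd/s
    R,t=np.array(f["R"]),np.array(f["t"])
    d=f["depth"]
    P=np.stack([x*d,y*d,d],-1)-t
    return P@R
E
python3 - <<'E'
from h import *
names="stand_orange stand_white wheel_red wheel_green wheel_blue spacer_black ring_brass jar_amber magnet_square".split()
print(state())
for n in ("top","scene"):
    f=grab_frame(n); cv2.imwrite(f"pics/{n}0.png",cv2.resize(f["color"],(800,600)))
    P=cloud(f)
    print(n,f["fx"],f["k1"],(-np.array(f["R"]).T@np.array(f["t"])).round(3))
    for k in names:
        for o in regions_of(k,f)[:6]:
            if o["p"]<.2: continue
            m=o["pixels"]&(f["depth"]>0); q=P[m]
            if len(q)<10: continue
            zt=np.percentile(q[:,2],90); tp=q[abs(q[:,2]-zt)<.004]
            lo,hi=tp.min(0),tp.max(0)
            print(k,round(o["p"],2),np.round(o["rect"],0),"ztop",zt.round(4),"mid",((lo+hi)/2)[:2].round(4),"ext",(hi-lo)[:2].round(3),"bgr",np.median(f["color"][m],0))
E
```

```text
pics
{'time': 0.0, 'joint_pos': array([-1.34196940e+00,  5.33705771e-02,  1.61428434e+00,  8.89847028e-06,
        1.47602881e+00, -1.19009531e-01]), 'joint_vel': array([-0.00142907, -0.00112536, -0.00053087,  0.00067177, -0.00040306,
       -0.00034396]), 'joint_efforts': array([ 4.47955235e-04, -3.93677759e+01, -3.70177674e+01, -1.52782955e-04,
        6.98031407e-03,  4.09491108e-08]), 'tool_pos': array([ 0.21289436, -0.58695657,  0.2300603 ]), 'tool_rot': array([-1.04420578e-03,  9.84913843e-01,  1.73042275e-01, -5.29581604e-05]), 'contact_force': array([1.08247672, 0.05825722, 0.08742571]), 'ft_torque': array([ 0.00172554,  0.022093  , -0.05033324]), 'grasp_force': 0.0, 'gripper_width': 1.0004476204355048}
top 489.5414625270226 -0.12873197888375418 [0.247 0.008 1.504]
stand_orange 0.65 [316. 152.  30.  30.] ztop 0.0209 mid [ 0.6229 -0.2113] ext [0.091 0.088] bgr [ 60. 134. 202.]
stand_orange 0.59 [149. 230.  21.  20.] ztop 0.0262 mid [0.3687 0.301 ] ext [0.055 0.059] bgr [ 89. 148.  78.]
stand_white 0.7 [250. 137.  28.  25.] ztop 0.0204 mid [ 0.6694 -0.0054] ext [0.083 0.079] bg
[... 1805 characters left out ...]
t [0.058 0.059] bgr [102.  59.  42.]
spacer_black 0.72 [161. 259.  20.  17.] ztop 0.0181 mid [ 0.3921 -0.2708] ext [0.045 0.044] bgr [20. 20. 21.]
spacer_black 0.62 [142. 292.  16.  16.] ztop 0.0133 mid [ 0.4008 -0.3528] ext [0.031 0.03 ] bgr [28. 29. 30.]
spacer_black 0.62 [128. 258.  17.  10.] ztop 0.0125 mid [ 0.317  -0.3038] ext [0.029 0.029] bgr [33.5 34.5 35. ]
ring_brass 0.64 [235. 217.  15.  17.] ztop 0.0189 mid [ 0.4761 -0.0944] ext [0.04 0.04] bgr [ 45.  101.5 124.5]
jar_amber 0.95 [192. 331.  35.  38.] ztop 0.0618 mid [ 0.5553 -0.3838] ext [0.046 0.045] bgr [25. 28. 30.]
magnet_square 0.69 [264. 174.  33.  20.] ztop 0.0193 mid [0.4653 0.0867] ext [0.082 0.067] bgr [ 27. 130. 142.]
```

```bash
python3 - <<'E'
from h import *
c=grab_frame("top")["color"]
cv2.imwrite("pics/top1.png",cv2.resize(c[80:290,90:410],(800,525),interpolation=cv2.INTER_CUBIC))
a=cv2.resize(c[120:170,140:215],(400,267),interpolation=cv2.INTER_CUBIC)
b=cv2.resize(c[205:265,305:395],(400,267),interpolation=cv2.INTER_CUBIC)
cv2.imwrite("pics/crop1.png",np.hstack([a,b]))
E
```

```text
(no output)
```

View pics/top1.png

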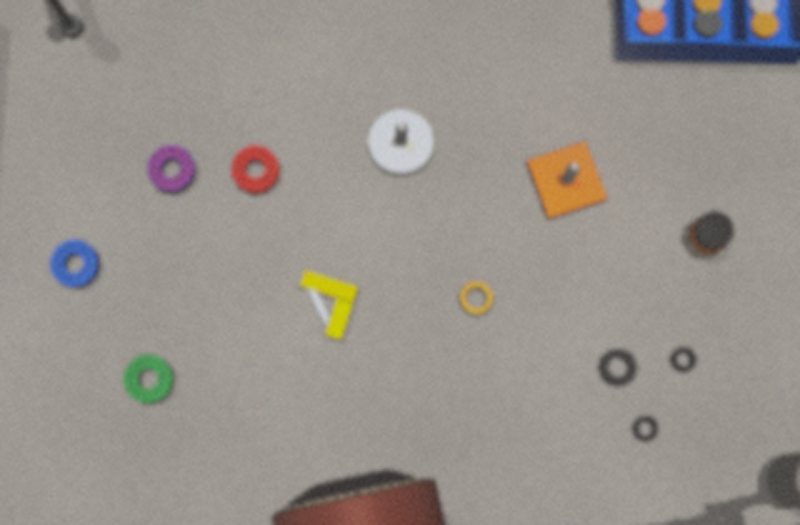

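View pics/crop1.png

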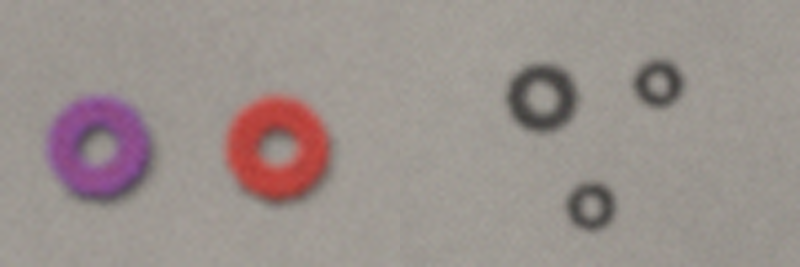

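Candidates in top1.png: purple (172,168) and red (255,170) share the wheel shape. The red one fits by colour. Of the black rings at (617,367), (683,360) and (645,428), the first is the largest, about 46 mm against 30 mm, so it is the spacer. The crop confirms both: red at (280,148) and the large black ring at (542,98). The two views agree on heights and positions to about 3 mm, so I'm moving now, with a wrist look over the orange stand on the way.

Call:
{"op": "jog_arm", "data": {
  "moves": [
    [[8.5,0,0,0,0,0,0.116],[8.5,0,0,0,0,0,0.116],[8.5,0,0,0,0,0,0.116],[8.5,2.9,-2.7,0,0,0,0],[8.5,2.9,-2.7,0,0,0,0],[8.5,2.9,-2.7,0,0,0,0],[8.5,2.9,-2.7,0,0,0,0],[8.5,2.9,-2.7,0,0,0,0],[8.5,2.9,-2.7,0,0,0,0],[8.5,2.9,-2.7,0,0,0,0],[8.5,2.9,-2.7,0,0,0,0],[8.5,2.9,-2.7,0,0,0,0],[8.5,2.9,-2.7,0,0,0,0],[8.5,2.9,-2.7,0,0,0,0],[8.5,2.9,-2.7,0,0,0,0],[8.5,2.9,-2.7,0,0,0,0],[8.5,2.9,-2.5,0,0,0,0],[8.5,0,0,0,0,0,0],[8.5,0,0,0,0,0,0]]
  ]
}}

```text
time: 2.63
tool_pos: [0.6202, -0.21, 0.231]
tool_rot: [0.0, 1.0, 0.002, -0.0]
contact_force: [0.8, -0.1, 0.1]
gripper_width: 0.995
grasp_force: 0.0
```

```bash
cat >> h.py <<'E'
def look(names,save=None,views=("wrist",)):
    s=state(); q=s["tool_rot"]; print("t",round(s["time"],2),"tcp",s["tool_pos"].round(4),"q",q.round(4),"w",round(s["gripper_width"]*8.54,2),"g",round(s["grasp_force"],1),"F",s["contact_force"].round(1))
    for n in views:
        f=grab_frame(n)
        if save: cv2.imwrite(f"pics/{save}_{n}.png",f["color"])
        P=cloud(f); print(n,"cam",(-np.array(f["R"]).T@np.array(f["t"])).round(3))
        for k in names:
            for o in regions_of(k,f)[:3]:
                if o["p"]<.3: continue
                m=o["pixels"]&(f["depth"]>0); q=P[m]
                if len(q)<10: continue
                h,e=np.histogram(q[:,2],bins=np.arange(-.01,.12,.002)); zt=e[h.argmax()]+.001
                tp=q[abs(q[:,2]-zt)<.004]; zt=np.median(tp[:,2])
                hull=cv2.convexHull((tp[:,:2]*1e4).astype(np.int32)); (cx,cy),r=cv2.minEnclosingCircle(hull)
                mm=cv2.moments(hull); c=np.array([mm["m10"],mm["m01"]])/mm["m00"]/1e4
                sp=q[(q[:,2]>zt+.015)]
                print(k,round(o["p"],2),np.round(o["rect"]),"zmode",zt.round(4),"hullc",c.round(4),"circ",round(cx/1e4,4),round(cy/1e4,4),"r",round(r/1e4,4),"above",len(sp),sp.mean(0).round(4) if len(sp) else "", "bgr",np.median(f["color"][m],0))
E
python3 -c "
from h import *
look(['stand_orange','stand_white'],'a',('wrist','scene','top'))"
```

```text
t 2.63 tcp [ 0.6202 -0.21    0.231 ] q [ 0.0e+00  1.0e+00  1.6e-03 -3.0e-04] w 8.5 g 0.0 F [ 0.8 -0.1  0.1]
wrist cam [ 0.699 -0.209  0.375]
stand_orange 0.87 [256. 157.  80.  81.] zmode 0.0149 hullc [ 0.6273 -0.2107] circ 0.6274 -0.2112 r 0.0548 above 238 [ 0.6302 -0.2106  0.0642] bgr [  0.  82. 175.]
stand_white 0.92 [ 86. 125.  73.  70.] zmode 0.0149 hullc [ 0.6735 -0.0018] circ 0.6734 -0.0015 r 0.0421 above 432 [ 0.6739 -0.0057  0.0584] bgr [212. 224. 219.]
scene cam [ 0.795 -0.555  0.672]
stand_orange 0.98 [268. 281.  41.  39.] zmode 0.015 hullc [ 0.627  -0.2104] circ 0.6278 -0.2106 r 0.0538 above 113 [ 0.6288 -0.2143  0.0573] bgr [ 26.  68. 129.]
stand_orange 0.3 [334. 168.  20.  16.] zmode 0.0228 hullc [0.6347 0.1805] circ 0.6355 0.1823 r 0.0315 above 0  bgr [ 19.  24. 139.]
stand_white 0.71 [324. 216.  32.  33.] zmode 0.0157 hullc [ 0.6726 -0.0023] circ 0.6727 -0.0017 r 0.0426 above 105 [ 0.6736 -0.0052  0.0567] bgr [165. 175. 174.]
top cam [0.247 0.008 1.504]
stand_orange 0.4 [120. 185.  18.  22.] zmode 0.0216 hullc [0.5095 0.3993] circ 0.51 0.399 r 0.03 above 0  bgr [193. 115.  79.]
stand_white 0.58 [249. 137.  29.  27.] zmode 0.0148 hullc [ 0.6709 -0.0033] circ 0.6708 -0.0026 r 0.0426 above 35 [ 0.6676 -0.0036  0.0603] bgr [221. 218. 216.]
```

View pics/a_wrist.png

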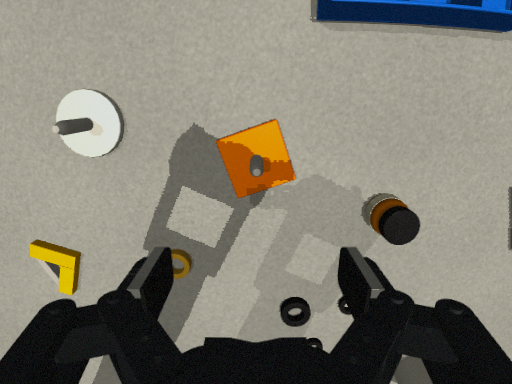

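The wrist picture shows the orange base at (256,157), white at (88,123), the spacer at (295,311) and brass at (180,264). The stands are at orange (0.627,-0.211) and white (0.673,-0.0025), with both base tops at about 15 mm. Next is the red wheel.

Call:
{"op": "jog_arm", "data": {
  "moves": [
    [[8.5,0.1,-3.9,0,0,0,0],[8.5,0.1,-3.9,0,0,0,0],[8.5,0.1,-3.9,0,0,0,0],[8.5,0.1,-3.9,0,0,0,0],[8.5,0.1,-3.9,0,0,0,0],[8.5,0.1,-3.9,0,0,0,0],[8.5,0.1,-3.9,0,0,0,0],[8.5,0.1,-3.9,0.5,0,0,0],[8.5,0.2,-3.9,1.2,0,0,0],[8.5,0.3,-3.9,1.2,0,0,0],[8.5,0,0,3,0,0,0],[8.5,0,0,0,0,0,0]]
  ]
}}

```text
time: 4.08
tool_pos: [0.6287, 0.1796, 0.1661]
tool_rot: [0.001, 1.0, 0.001, -0.005]
contact_force: [-2.3, 0.7, -1.7]
gripper_width: 0.994
grasp_force: 0.0
```

```bash
python3 -c "
from h import *
look(['stand_white','wheel_red','wheel_green','wheel_blue'],'b')"
```

```text
t 4.08 tcp [0.6287 0.1796 0.1661] q [ 9.0e-04  1.0e+00  1.4e-03 -4.8e-03] w 8.49 g 0.0 F [-2.3  0.7 -1.7]
wrist cam [0.709 0.181 0.309]
stand_white 0.7 [430. 138.  88.  85.] zmode 0.0149 hullc [ 6.733e-01 -1.000e-04] circ 0.6734 -0.0005 r 0.0421 above 685 [0.6742 0.004  0.058 ] bgr [216. 227. 222.]
wheel_red 0.7 [152. 174.  60.  61.] zmode 0.0229 hullc [0.6339 0.2871] circ 0.634 0.2875 r 0.0301 above 0  bgr [104.  38.  93.]
wheel_red 0.41 [ 72. 271.  52.  50.] zmode 0.0229 hullc [0.5119 0.4021] circ 0.5111 0.4028 r 0.0306 above 0  bgr [124.  57.  10.]
wheel_green 0.65 [182. 345.  12.  13.] zmode 0.0041 hullc [0.389  0.2825] circ 0.3874 0.2823 r 0.0097 above 0  bgr [20. 55. 10.]
wheel_blue 0.89 [ 73. 270.  57.  54.] zmode 0.0228 hullc [0.5116 0.4029] circ 0.5108 0.403 r 0.0309 above 0  bgr [124.  61.  10.]
wheel_blue 0.36 [254. 173.  62.  64.] zmode 0.0229 hullc [0.6344 0.1812] circ 0.6342 0.181 r 0.0298 above 0  bgr [  3.  14. 147.]
```

Call:
{"op": "jog_arm", "data": {
  "moves": [
    [[8.5,0.2,-0.05,3.5,0,0,0],[8.5,0.2,-0.1,3.5,0,0,0],[8.5,0.15,0,3.5,0,0,0],[8.5,0,0,3.5,0,0,0],[8.5,0,0,1.6,0,0,0],[8.5,0,0,0.7,0,0,0],[8.5,0,0,0,0,0,0],[4,0,0,0,0,0,0],[4,0,0,0,0,0,0],[4,0,0,0,0,0,0],[4,0,0,0,0,0,0],[4,0,0,0,0,0,0],[4,0,0,0,0,0,0]]
  ]
}}

```text
time: 5.42
tool_pos: [0.6404, 0.1801, 0.0139]
tool_rot: [-0.0, 1.0, -0.0, 0.003]
contact_force: [-1.0, -1.3, 6.5]
gripper_width: 0.655
grasp_force: 62.0
```

```bash
python3 -c "
from h import *
look(['wheel_red','wheel_blue'],'c',('wrist','scene'))
f=cv2.imread('pics/c_scene.png'); cv2.imwrite('pics/c2.png',np.vstack([cv2.resize(f[130:200,285:385],(600,420),interpolation=cv2.INTER_CUBIC)]))
print(state()['tool_pos'])"
```

```text
t 5.42 tcp [0.6404 0.1801 0.0139] q [-3.e-04  1.e+00 -1.e-04  3.e-03] w 5.59 g 62.0 F [-1.  -1.3  6.5]
wrist cam [0.719 0.181 0.158]
wheel_red 0.86 [255. 258. 111. 111.] zmode 0.0229 hullc [0.6345 0.1807] circ 0.6346 0.1804 r 0.0303 above 0  bgr [  1.  10. 140.]
wheel_red 0.78 [ 71. 259. 116. 105.] zmode 0.0229 hullc [0.6349 0.2876] circ 0.6339 0.287 r 0.0305 above 2 [0.6526 0.2381 0.0682] bgr [ 78.  29. 101.]
wheel_blue 0.46 [  4. 370.   5.  10.] zmode 0.004 hullc [0.5252 0.3778] circ 0.5253 0.3784 r 0.0044 above 0  bgr [83. 40.  9.]
scene cam [ 0.795 -0.555  0.672]
wheel_red 0.66 [336. 170.  21.  15.] zmode 0.0226 hullc [0.6376 0.1744] circ 0.6379 0.176 r 0.0321 above 3 [0.6373 0.1281 0.068 ] bgr [13. 15. 73.]
wheel_red 0.46 [353. 149.  13.  18.] zmode 0.0235 hullc [0.653  0.2862] circ 0.6485 0.2858 r 0.0266 above 6 [0.6556 0.2121 0.0722] bgr [73.5 35.  76. ]
wheel_blue 0.51 [319. 115.  13.  17.] zmode 0.0235 hullc [0.5119 0.4028] circ 0.5134 0.4037 r 0.0326 above 0  bgr [99. 57. 36.]
[0.64037705 0.18006872 0.01380524]
```

View pics/c_wrist.png

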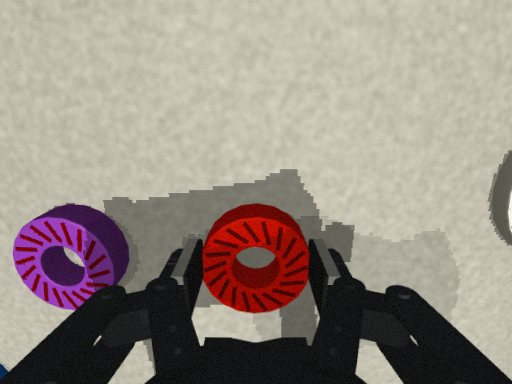

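The red wheel is between the pads at (255,258), but the grip is about 6 mm off in x and 12 mm too high. I'll reopen, correct and regrip.

Call:
{"op": "jog_arm", "data": {
  "moves": [
    [[8.5,0,0,0,0,0,0],[8.5,0,0,0,0,0,0],[8.5,0,0,0,0,0,0],[8.5,-0.6,-0.05,0.6,0,0,0],[8.5,0,0,0.5,0,0,0],[8.5,0,0,0,0,0,0],[8.5,0,0,0,0,0,0]]
  ]
}}

```text
time: 6.3
tool_pos: [0.6306, 0.1803, -0.003]
tool_rot: [0.0, 1.0, -0.0, -0.001]
contact_force: [-0.5, -0.9, 0.3]
gripper_width: 0.994
grasp_force: 0.0
```

Call:
{"op": "jog_arm", "data": {
  "moves": [
    [[8.5,0.3,0,-0.5,0,0,0],[8.5,0,0,0,0,0,0],[8.5,0,0,0,0,0,0]]
  ]
}}

```text
time: 6.55
tool_pos: [0.6357, 0.1805, 0.0043]
tool_rot: [-0.0, 1.0, -0.0, 0.001]
contact_force: [-0.3, -0.4, 0.4]
gripper_width: 0.996
grasp_force: 0.0
```

Call:
{"op": "jog_arm", "data": {
  "moves": [
    [[4,-0.1,0,0,0,0,0],[4,0,0,0,0,0,0],[4,0,0,0,0,0,0],[4,0,0,0,0,0,0],[4,0,0,0,0,0,0],[4,0,0,0,0,0,0]]
  ]
}}

```text
time: 7.05
tool_pos: [0.6344, 0.1805, 0.0043]
tool_rot: [-0.0, 1.0, -0.0, 0.001]
contact_force: [-0.2, 0.4, 4.9]
gripper_width: 0.682
grasp_force: 64.5
```

Call:
{"op": "jog_arm", "data": {
  "moves": [
    [[4,0,0,-1,0,0,0],[4,0,0,-3,0,0,0],[4,0,0,-3.5,0,0,0],[4,0,2,-3.5,0,0,0],[4,0,3.5,-2,0,0,0],[4,0,3.7,-1,0,0,0],[4,-0.1,3.8,0,0,0,0],[4,-0.1,3.8,0,0,0,0],[4,-0.1,3.8,0,0,0,0],[4,-0.1,3.8,0,0,0,0],[4,-0.1,3.8,0,0,0,0],[4,-0.1,3.8,0,0,0,0],[4,-0.1,3.5,0,0,0,0],[4,-0.1,2.4,0,0,0,0],[4,0,1,1,0,0,0],[4,0,0,2,0,0,0],[4,0,0,0,0,0,0],[4,0,0,0,0,0,0],[4,0,0,0,0,0,0]]
  ]
}}

```text
time: 8.63
tool_pos: [0.6254, -0.2075, 0.113]
tool_rot: [-0.0, 1.0, 0.0, -0.0]
contact_force: [0.5, 0.9, -1.1]
gripper_width: 0.681
grasp_force: 64.6
```

```bash
python3 -c "
from h import *
look(['wheel_red','stand_orange'],'d')"
```

```text
t 8.63 tcp [ 0.6254 -0.2075  0.113 ] q [-4.e-04  1.e+00  4.e-04 -4.e-04] w 5.81 g 64.6 F [ 0.5  0.9 -1.1]
wrist cam [ 0.705 -0.207  0.257]
wheel_red 0.57 [256. 256. 122. 119.] zmode 0.1172 hullc [ 0.6359 -0.2077] circ 0.6361 -0.2077 r 0.0279 above 1190 [ 0.6293 -0.206   0.1325] bgr [  1.  10. 141.]
stand_orange 0.62 [259. 178. 115.  87.] zmode 0.0149 hullc [ 0.6358 -0.2123] circ 0.6276 -0.2104 r 0.055 above 125 [ 0.6352 -0.2102  0.0444] bgr [  0.  92. 198.]
```

View pics/d_wrist.png

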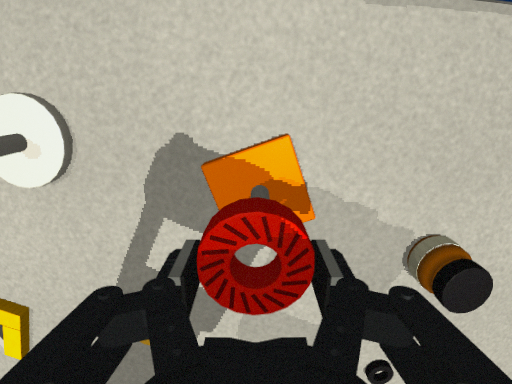

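The red wheel is held level at (256,256), just short of the spindle at (259,195). I'll correct by 1–3 mm and lower it.

Call:
{"op": "jog_arm", "data": {
  "moves": [
    [[4,0.1,0.25,0,0,0,0],[4,0,0,0,0,0,0],[4,0,0,1.5,0,0,0],[4,0,0,1.5,0,0,0],[4,0,0,1.5,0,0,0],[4,0,0,1.5,0,0,0],[4,0,0,0,0,0,0]]
  ]
}}

```text
time: 9.37
tool_pos: [0.623, -0.2095, 0.047]
tool_rot: [-0.002, 1.0, -0.0, -0.004]
contact_force: [-0.7, 0.1, -2.4]
gripper_width: 0.676
grasp_force: 64.6
```

Call:
{"op": "jog_arm", "data": {
  "moves": [
    [[4,0,0,0,0,0,0],[4,0,0,0,0,0,0],[4,0,0,1.2,0,0,0],[4,0,0,1.2,0,0,0],[4,0,0,0.8,0,0,0],[4,0,0,0,0,0,0],[4,0,0,0,0,0,0],[4,0,0,0,0,0,0]]
  ]
}}

```text
time: 10.03
tool_pos: [0.6265, -0.2111, 0.0211]
tool_rot: [-0.0, 1.0, -0.0, -0.0]
contact_force: [0.9, -1.1, -1.6]
gripper_width: 0.679
grasp_force: 64.8
```

Call:
{"op": "jog_arm", "data": {
  "moves": [
    [[4,0,0,0.3,0,0,0],[4,0,0,0,0,0,0],[8.5,0,0,0,0,0,0],[8.5,0,0,0,0,0,0],[8.5,0,0,0,0,0,0],[8.5,0,0,0,0,0,0],[8.5,0,0,-2,0,0,0],[8.5,0,0,-3.5,0,0,0],[8.5,0,0,-3.5,0,0,0],[8.5,-1,0.2,-3.5,0,0,0],[8.5,-3.5,0.9,0,0,0,0],[8.5,-3.5,0.9,0,0,0,0],[8.5,-3.5,0.9,0,0,0,0],[8.5,-3.5,0.9,0,0,0,0],[8.5,-3.5,0.9,0,0,0,0],[8.5,-3,0.9,0,0,0,0],[8.5,-2,0.5,0,0,0,0],[8.5,0,0,0,0,0,0],[8.5,0,0,0,0,0,0]]
  ]
}}

```text
time: 11.62
tool_pos: [0.3911, -0.2724, 0.1437]
tool_rot: [0.0, 1.0, -0.001, 0.001]
contact_force: [-0.1, -0.4, 0.7]
gripper_width: 0.996
grasp_force: 0.0
```

```bash
python3 -c "
from h import *
look(['wheel_red','stand_orange','spacer_black','ring_brass'],'e')"
```

```text
t 11.62 tcp [ 0.3911 -0.2724  0.1437] q [ 3.e-04  1.e+00 -1.e-03  5.e-04] w 8.5 g 0.0 F [-0.1 -0.4  0.7]
wrist cam [ 0.47  -0.272  0.287]
stand_orange 0.55 [68. 99. 53. 51.] zmode 0.0168 hullc [ 0.4747 -0.0962] circ 0.4752 -0.0962 r 0.0217 above 0  bgr [ 28. 155. 198.]
spacer_black 0.94 [338. 173.  34.  33.] zmode 0.0115 hullc [ 0.4016 -0.3532] circ 0.4015 -0.3532 r 0.0158 above 0  bgr [39. 40. 42.]
spacer_black 0.89 [255. 183.  53.  51.] zmode 0.0168 hullc [ 0.391  -0.2714] circ 0.3909 -0.2713 r 0.0228 above 0  bgr [23. 24. 25.]
spacer_black 0.68 [289. 250.  29.  28.] zmode 0.0115 hullc [ 0.3168 -0.3041] circ 0.3168 -0.3043 r 0.0156 above 0  bgr [30. 31. 32.]
ring_brass 0.62 [68. 99. 54. 50.] zmode 0.0168 hullc [ 0.4746 -0.0964] circ 0.4748 -0.0966 r 0.0212 above 0  bgr [ 27. 157. 206.]
```

View pics/e_wrist.png

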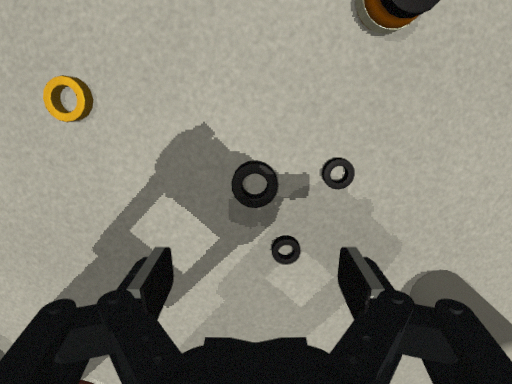

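The big spacer is at (255,183), r 23 mm and top 17 mm. The small look-alikes are at (338,173) and (289,250), both r 16 mm. Grasping the big one with a reduced opening.

Call:
{"op": "jog_arm", "data": {
  "moves": [
    [[7,-0.05,-0.1,3,0,0,0],[7,0,0,3.5,0,0,0],[7,0,0,3.5,0,0,0],[7,0,0,2.5,0,0,0],[7,0,0,1,0,0,0],[7,0,0,0.5,0,0,0],[7,0,0,0,0,0,0],[7,0,0,0,0,0,0],[3,0,0,0,0,0,0],[3,0,0,0,0,0,0],[3,0,0,0,0,0,0],[3,0,0,0,0,0,0],[3,0,0,0,0,0,0],[3,0,0,0,0,0,0]]
  ]
}}

```text
time: 13.03
tool_pos: [0.3925, -0.2725, 0.0056]
tool_rot: [0.001, 1.0, -0.0, 0.001]
contact_force: [-0.4, 0.2, 6.8]
gripper_width: 0.499
grasp_force: 61.3
```

Call:
{"op": "jog_arm", "data": {
  "moves": [
    [[3,0,0,-1,0,0,0],[3,0,0,-3,0,0,0],[3,0,0,-3.5,0,0,0],[3,0,0,-3.5,0,0,0],[3,2.5,-0.7,-1,0,0,0],[3,3.7,-1,0,0,0,0],[3,3.7,-1,0,0,0,0],[3,3.7,-1,0,0,0,0],[3,3.7,-1,0,0,0,0],[3,3.5,-0.8,0,0,0,0],[3,2,-0.5,0,0,0,0],[3,0.8,-0.1,0,0,0,0],[3,0,0,0,0,0,0],[3,0,0,0,0,0,0],[3,0,0,0,0,0,0],[3,0,0,0,0,0,0]]
  ]
}}

```text
time: 14.37
tool_pos: [0.6258, -0.2107, 0.1233]
tool_rot: [-0.0, 1.0, -0.001, -0.0]
contact_force: [0.4, 0.4, -1.5]
gripper_width: 0.504
grasp_force: 61.2
```

```bash
python3 -c "
from h import *
look(['wheel_red','spacer_black'],'f',('wrist','scene'))
f=cv2.imread('pics/f_scene.png'); cv2.imwrite('pics/f2.png',np.hstack([cv2.resize(f[230:310,220:320],(440,384),interpolation=cv2.INTER_CUBIC),cv2.imread('pics/f_wrist.png')[:,76:436]]))"
```

```text
t 14.37 tcp [ 0.6258 -0.2107  0.1233] q [-0.e+00  1.e+00 -7.e-04 -3.e-04] w 4.31 g 61.2 F [ 0.4  0.4 -1.5]
wrist cam [ 0.705 -0.21   0.267]
wheel_red 0.58 [256. 188.  71.  62.] zmode 0.0369 hullc [ 0.6303 -0.2106] circ 0.6275 -0.2104 r 0.03 above 11 [ 0.6368 -0.2114  0.095 ] bgr [  4.  17. 155.]
spacer_black 0.68 [257. 256.  86.  84.] zmode 0.0008 hullc [ 0.539  -0.2207] circ 0.5443 -0.2157 r 0.0492 above 4847 [ 0.6268 -0.21    0.1323] bgr [18. 19. 19.]
spacer_black 0.67 [373. 366.  24.  24.] zmode 0.0113 hullc [ 0.3997 -0.35  ] circ 0.4017 -0.353 r 0.0159 above 7 [ 0.6146 -0.2542  0.1895] bgr [25. 25. 28.]
scene cam [ 0.795 -0.555  0.672]
wheel_red 0.7 [345. 146.  21.  19.] zmode 0.0233 hullc [0.6345 0.2855] circ 0.6353 0.2869 r 0.0318 above 0  bgr [93. 43. 93.]
wheel_red 0.57 [269. 279.  25.  32.] zmode 0.0367 hullc [ 0.6274 -0.2105] circ 0.6272 -0.2108 r 0.0305 above 4 [ 0.6277 -0.2106  0.0709] bgr [ 15.  21. 101.]
spacer_black 0.58 [143. 291.  15.  12.] zmode 0.0115 hullc [ 0.4015 -0.3525] circ 0.4011 -0.3531 r 0.0166 above 0  bgr [44. 46. 48.]
spacer_black 0.51 [274. 249.  10.  23.] zmode 0.0015 hullc [ 0.6068 -0.1385] circ 0.6011 -0.1398 r 0.016 above 171 [ 0.6382 -0.2101  0.1325] bgr [16. 16. 17.]
```

View pics/f2.png

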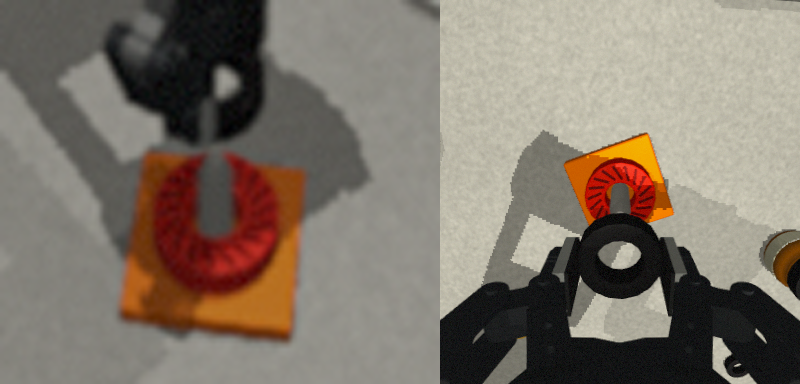

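Red lies flat on the orange base, with its top at 36.9 mm and centred. The spacer is held level. Lowering it.

Call:
{"op": "jog_arm", "data": {
  "moves": [
    [[3,0.15,0,0,0,0,0],[3,0,0,1.5,0,0,0],[3,0,0,1.5,0,0,0],[3,0,0,1.5,0,0,0],[3,0,0,1,0,0,0],[3,0,0,0,0,0,0],[3,0,0,0,0,0,0],[3,0,0,1,0,0,0],[3,0,0,1,0,0,0],[3,0,0,0.5,0,0,0],[3,0,0,0,0,0,0],[3,0,0,0,0,0,0],[3,0,0,0,0,0,0]]
  ]
}}

```text
time: 15.75
tool_pos: [0.6286, -0.2101, 0.0434]
tool_rot: [0.0, 1.0, -0.0, 0.0]
contact_force: [0.5, 0.4, -0.1]
gripper_width: 0.499
grasp_force: 61.2
```

Call:
{"op": "jog_arm", "data": {
  "moves": [
    [[3,0,0,0.1,0,0,0],[8.5,0,0,0,0,0,0],[8.5,0,0,0,0,0,0],[8.5,0,0,0,0,0,0],[8.5,0,0,0,0,0,0],[8.5,0,0,-2.5,0,0,0],[8.5,0,0,-3.5,0,0,0],[8.5,0,0,-3.5,0,0,0],[8.5,-0.8,-1.7,-1,0,0,0],[8.5,-1.7,-3.4,0,0,0,0],[8.5,-1.7,-3.4,0,0,0,0],[8.5,-1.7,-3.4,0,0,0,0],[8.5,-1.7,-3.4,0,0,0,0],[8.5,-1.7,-3.4,0,0,0,0],[8.5,-1.7,-3.4,0,0,0,0],[8.5,-1.7,-3.4,0,0,0,0],[8.5,-1.7,-3.4,0,0,0,0],[8.5,-1.7,-3.4,0,0,0,0],[8.5,-1.7,-3.4,0,0,0,0],[8.5,-1.7,-3.4,0,0,0,0]]
  ]
}}

```text
time: 17.42
tool_pos: [0.4327, 0.1823, 0.1477]
tool_rot: [-0.0, 1.0, -0.0, 0.001]
contact_force: [-0.7, 0.6, 0.4]
gripper_width: 0.996
grasp_force: 0.0
```

Call:
{"op": "jog_arm", "data": {
  "moves": [
    [[8.5,-1.7,-3.4,0,0,0,0],[8.5,-1.7,-3.4,0,0,0,0],[8.5,-1.7,-3.4,0,0,0,0],[8.5,-1,-2,0,0,0,0],[8.5,0,0,0,0,0,0],[8.5,0,0,0,0,0,0],[8.5,0,0,0,0,0,0]]
  ]
}}

```text
time: 18.0
tool_pos: [0.3729, 0.3026, 0.1474]
tool_rot: [0.0, 1.0, -0.0, 0.0]
contact_force: [-0.5, -0.0, 0.0]
gripper_width: 0.996
grasp_force: 0.0
```

```bash
python3 -c "
from h import *
look(['wheel_green','wheel_blue'],'g')
look(['spacer_black','stand_orange'],'g',('scene','top'))"
```

```text
t 18.0 tcp [0.3729 0.3026 0.1474] q [ 2.e-04  1.e+00 -0.e+00  2.e-04] w 8.5 g 0.0 F [-0.5 -0.   0. ]
wrist cam [0.452 0.303 0.291]
wheel_green 0.63 [255. 184.  64.  61.] zmode 0.0229 hullc [0.3696 0.3041] circ 0.3695 0.3042 r 0.0299 above 0  bgr [33. 84. 15.]
t 18.15 tcp [0.3733 0.3021 0.1473] q [ 1.e-04  1.e+00 -1.e-03  1.e-04] w 8.53 g 0.0 F [ 1.   0.7 -0.2]
scene cam [ 0.795 -0.555  0.672]
spacer_black 0.64 [142. 291.  18.  13.] zmode 0.0115 hullc [ 0.402  -0.3526] circ 0.4018 -0.3528 r 0.0156 above 0  bgr [28.  28.5 30. ]
spacer_black 0.56 [269. 272.  22.  22.] zmode 0.0528 hullc [ 0.6272 -0.2102] circ 0.6269 -0.2102 r 0.0226 above 0  bgr [18. 19. 24.]
stand_orange 0.89 [269. 282.  39.  39.] zmode 0.0151 hullc [ 0.6277 -0.2108] circ 0.6283 -0.212 r 0.0527 above 58 [ 0.6286 -0.2151  0.0638] bgr [ 22.  84. 151.]
top cam [0.247 0.008 1.504]
spacer_black 0.63 [363. 224.   4.   7.] zmode 0.0118 hullc [ 0.4002 -0.3563] circ 0.3999 -0.3569 r 0.014 above 0  bgr [87.  91.  92.5]
spacer_black 0.56 [347. 250.  12.  12.] zmode 0.0099 hullc [ 0.3149 -0.3073] circ 0.3147 -0.3071 r 0.0136 above 0  bgr [89.  91.5 95. ]
spacer_black 0.48 [321. 147.  18.  16.] zmode 0.0516 hullc [ 0.6245 -0.2128] circ 0.6249 -0.2123 r 0.0228 above 5 [ 0.6272 -0.2158  0.0724] bgr [74. 79. 99.]
stand_orange 0.74 [314. 152.  34.  32.] zmode 0.0147 hullc [ 0.6246 -0.2134] circ 0.6235 -0.2142 r 0.0529 above 36 [ 0.6233 -0.2088  0.0588] bgr [ 64. 130. 195.]
```

Spacer top is at 52.8 mm, flat and centred. Green is at (0.3696,0.3041).

Call:
{"op": "jog_arm", "data": {
  "moves": [
    [[8.5,-0.2,-0.1,3.5,0,0,0],[8.5,-0.1,-0.1,3.5,0,0,0],[8.5,0,0,3.5,0,0,0],[8.5,0,0,2.5,0,0,0],[8.5,0,0,1,0,0,0],[8.5,0,0,0.4,0,0,0],[8.5,0,0,0,0,0,0],[8.5,0,0,0,0,0,0],[4,0,0,0,0,0,0],[4,0,0,0,0,0,0],[4,0,0,0,0,0,0],[4,0,0,0,0,0,0],[4,0,0,0,0,0,0],[4,0,0,0,0,0,0]]
  ]
}}

```text
time: 19.62
tool_pos: [0.3714, 0.3059, 0.0056]
tool_rot: [-0.001, 1.0, -0.0, 0.002]
contact_force: [-0.1, 0.1, 6.3]
gripper_width: 0.661
grasp_force: 64.6
```

Call:
{"op": "jog_arm", "data": {
  "moves": [
    [[4,0,0,-1,0,0,0],[4,0,0,-3,0,0,0],[4,0,0,-3.5,0,0,0],[4,0,0,-3.5,0,0,0],[4,0.5,1,-3,0,0,0],[4,1.7,3.4,0,0,0,0],[4,1.7,3.4,0,0,0,0],[4,1.7,3.4,0,0,0,0],[4,1.7,3.4,0,0,0,0],[4,1.7,3.4,0,0,0,0],[4,1.7,3.4,0,0,0,0],[4,1.7,3.4,0,0,0,0],[4,1.7,3.4,0,0,0,0],[4,1.7,3.4,0,0,0,0],[4,1.7,3.4,0,0,0,0],[4,1.7,3.4,0,0,0,0],[4,1.7,3.4,0,0,0,0],[4,1.7,3.4,0,0,0,0],[4,1.7,3.4,0,0,0,0]]
  ]
}}

```text
time: 21.2
tool_pos: [0.6129, -0.1829, 0.1439]
tool_rot: [-0.0, 1.0, -0.0, 0.0]
contact_force: [1.2, -0.1, -1.2]
gripper_width: 0.668
grasp_force: 64.5
```

Call:
{"op": "jog_arm", "data": {
  "moves": [
    [[4,1,2,0,0,0,0],[4,0.5,0.9,0,0,0,0],[4,0,0,0,0,0,0],[4,0,0,0,0,0,0],[4,0,0,0,0,0,0],[4,0,0,0,0,0,0]]
  ]
}}

```text
time: 21.7
tool_pos: [0.6271, -0.2084, 0.1433]
tool_rot: [-0.0, 1.0, 0.001, -0.0]
contact_force: [0.3, 0.1, -0.3]
gripper_width: 0.667
grasp_force: 64.5
```

```bash
python3 -c "
from h import *
look(['spacer_black','wheel_green'],'h')"
```

```text
t 21.7 tcp [ 0.6271 -0.2084  0.1433] q [-3.e-04  1.e+00  7.e-04 -2.e-04] w 5.7 g 64.5 F [ 0.3  0.1 -0.3]
wrist cam [ 0.706 -0.208  0.287]
spacer_black 0.83 [259. 188.  58.  39.] zmode 0.0528 hullc [ 0.6331 -0.2101] circ 0.6273 -0.2097 r 0.0228 above 20 [ 0.6533 -0.2117  0.1413] bgr [24. 25. 29.]
spacer_black 0.71 [371. 353.  27.  25.] zmode 0.0113 hullc [ 0.4019 -0.3533] circ 0.4021 -0.3535 r 0.0161 above 2 [ 0.644  -0.2344  0.23  ] bgr [28. 29. 30.]
wheel_green 0.86 [258. 256. 119. 118.] zmode 0.0009 hullc [ 0.5436 -0.1981] circ 0.5294 -0.2089 r 0.0728 above 9821 [ 0.6295 -0.2077  0.1582] bgr [30. 90. 12.]
```

View pics/h_wrist.png

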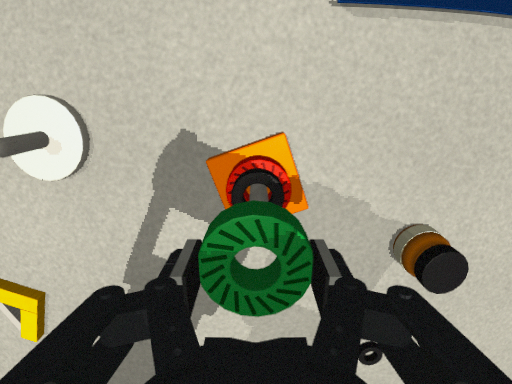

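The green wheel is held level at (256,258), with the spacer on red below it at (259,188). Trimming x +1.5 mm and y −2 mm, then lowering.

Call:
{"op": "jog_arm", "data": {
  "moves": [
    [[4,0.15,0.2,0,0,0,0],[4,0,0,1.5,0,0,0],[4,0,0,1.5,0,0,0],[4,0,0,1.5,0,0,0],[4,0,0,0.8,0,0,0],[4,0,0,0,0,0,0],[4,0,0,0,0,0,0],[4,0,0,1,0,0,0],[4,0,0,1,0,0,0],[4,0,0,1,0,0,0],[4,0,0,0.3,0,0,0],[4,0,0,0,0,0,0],[4,0,0,0,0,0,0],[4,0,0,0,0,0,0]]
  ]
}}

```text
time: 23.02
tool_pos: [0.6293, -0.2122, 0.0577]
tool_rot: [0.0, 1.0, -0.0, 0.0]
contact_force: [-2.0, -0.1, 4.0]
gripper_width: 0.667
grasp_force: 65.1
```

Call:
{"op": "jog_arm", "data": {
  "moves": [
    [[4,0,0,0.1,0,0,0],[8.5,0,0,0,0,0,0],[8.5,0,0,0,0,0,0],[8.5,0,0,0,0,0,0],[8.5,0,0,0,0,0,0],[8.5,0,0,-2.5,0,0,0],[8.5,0,0,-3.5,0,0,0],[8.5,0,-1.5,-3,0,0,0],[8.5,-0.7,-3.6,0,0,0,0],[8.5,-0.7,-3.6,0,0,0,0],[8.5,-0.7,-3.6,0,0,0,0],[8.5,-0.7,-3.6,0,0,0,0],[8.5,-0.7,-3.6,0,0,0,0],[8.5,-0.7,-3.6,0,0,0,0],[8.5,-0.7,-3.6,0,0,0,0],[8.5,-0.7,-3.6,0,0,0,0]]
  ]
}}

```text
time: 24.35
tool_pos: [0.5725, 0.0925, 0.1461]
tool_rot: [-0.0, 1.0, -0.0, 0.0]
contact_force: [0.5, -0.0, 0.3]
gripper_width: 0.996
grasp_force: 0.0
```

Call:
{"op": "jog_arm", "data": {
  "moves": [
    [[8.5,-0.7,-3.6,0,0,0,0],[8.5,-0.7,-3.6,0,0,0,0],[8.5,-0.7,-3.6,0,0,0,0],[8.5,-0.7,-3.6,0,0,0,0],[8.5,-0.7,-3.6,0,0,0,0],[8.5,-0.7,-3.6,0,0,0,0],[8.5,-0.7,-3.6,0,0,0,0],[8.5,-0.7,-3.6,0,0,0,0],[8.5,-0.5,-2.4,0,0,0,0],[8.5,0,0,0,0,0,0],[8.5,0,0,0,0,0,0],[8.5,0,0,0,0,0,0]]
  ]
}}

```text
time: 25.35
tool_pos: [0.5122, 0.4023, 0.1458]
tool_rot: [0.0, 1.0, -0.0, -0.0]
contact_force: [0.5, 0.3, -0.2]
gripper_width: 0.995
grasp_force: 0.0
```

```bash
python3 -c "
from h import *
look(['wheel_blue'],'i')
look(['wheel_green','spacer_black'],'i',('scene','top'))"
```

```text
t 25.35 tcp [0.5122 0.4023 0.1458] q [ 4.e-04  1.e+00 -1.e-04 -2.e-04] w 8.5 g 0.0 F [ 0.5  0.3 -0.2]
wrist cam [0.591 0.403 0.289]
wheel_blue 0.97 [255. 185.  61.  60.] zmode 0.0229 hullc [0.5117 0.4031] circ 0.5117 0.403 r 0.0298 above 0  bgr [113.  59.  17.]
t 25.45 tcp [0.5126 0.4017 0.1461] q [ 2.e-04  1.e+00 -8.e-04 -1.e-04] w 8.48 g 0.0 F [-0.2  0.3  0.5]
scene cam [ 0.795 -0.555  0.672]
wheel_green 0.93 [269. 267.  30.  31.] zmode 0.075 hullc [ 0.6276 -0.2119] circ 0.627 -0.2117 r 0.0301 above 0  bgr [38. 86. 27.]
spacer_black 0.72 [143. 291.  14.  12.] zmode 0.0117 hullc [ 0.402  -0.3526] circ 0.4018 -0.353 r 0.016 above 0  bgr [28.5 29.  30.5]
spacer_black 0.54 [128. 258.  16.   8.] zmode 0.0114 hullc [ 0.3175 -0.3034] circ 0.3166 -0.3043 r 0.016 above 0  bgr [22. 23. 23.]
top cam [0.247 0.008 1.504]
wheel_green 0.73 [320. 147.  22.  18.] zmode 0.0736 hullc [ 0.6253 -0.2134] circ 0.6253 -0.2148 r 0.03 above 0  bgr [ 89. 145.  85.]
spacer_black 0.64 [364. 222.   4.   4.] zmode 0.0114 hullc [ 0.4047 -0.3576] circ 0.4028 -0.3575 r 0.0119 above 0  bgr [88. 90. 94.]
spacer_black 0.54 [347. 248.  15.  14.] zmode 0.0127 hullc [ 0.316  -0.3055] circ 0.3156 -0.3054 r 0.0156 above 0  bgr [ 98.5 101.  105. ]
```

Green top is at 74–75 mm, so the orange stack is complete. Now the blue wheel.

Call:
{"op": "jog_arm", "data": {
  "moves": [
    [[8.5,-0.05,-0.1,3.5,0,0,0],[8.5,0,0,3.5,0,0,0],[8.5,0,0,3.5,0,0,0],[8.5,0,0,2.4,0,0,0],[8.5,0,0,1,0,0,0],[8.5,0,0,0.4,0,0,0],[8.5,0,0,0,0,0,0],[8.5,0,0,0,0,0,0],[4,0,0,0,0,0,0],[4,0,0,0,0,0,0],[4,0,0,0,0,0,0],[4,0,0,0,0,0,0],[4,0,0,0,0,0,0],[4,0,0,0,0,0,0]]
  ]
}}

```text
time: 26.92
tool_pos: [0.5135, 0.405, 0.0066]
tool_rot: [-0.001, 1.0, -0.0, 0.002]
contact_force: [-0.8, -0.9, 5.7]
gripper_width: 0.677
grasp_force: 62.5
```

Call:
{"op": "jog_arm", "data": {
  "moves": [
    [[4,0,0,-1,0,0,0],[4,0,0,-3,0,0,0],[4,0,0,-3.5,0,0,0],[4,0,0,-3.5,0,0,0],[4,0.4,0.5,-2,0,0,0],[4,1.3,3.3,0,0,0,0],[4,1.3,3.3,0,0,0,0],[4,1.3,3.3,0,0,0,0],[4,1.3,3.3,0,0,0,0],[4,1.3,3.3,0,0,0,0],[4,1.3,3.3,0,0,0,0],[4,1.3,3.3,0,0,0,0],[4,1.3,3.3,0,0,0,0],[4,1.3,3.3,0,0,0,0],[4,1.3,3.3,0,0,0,0],[4,1.3,3.3,0,0,0,0],[4,1,2,0,0,0,0],[4,0.5,1.6,0,0,0,0],[4,0,0,0,0,0,0],[4,0,0,0,0,0,0]]
  ]
}}

```text
time: 28.58
tool_pos: [0.6735, -0.0004, 0.1336]
tool_rot: [-0.0, 1.0, -0.001, -0.0]
contact_force: [-0.4, 0.5, -1.8]
gripper_width: 0.676
grasp_force: 64.6
```

```bash
python3 -c "
from h import *
look(['stand_white','wheel_blue'],'j')"
```

```text
t 28.58 tcp [ 6.735e-01 -4.000e-04  1.336e-01] q [-4.e-04  1.e+00 -7.e-04 -1.e-04] w 5.77 g 64.6 F [-0.4  0.5 -1.8]
wrist cam [0.753 0.    0.277]
stand_white 0.83 [256. 179.  87.  73.] zmode 0.0149 hullc [ 0.6797 -0.0015] circ 0.6736 -0.0014 r 0.0419 above 276 [ 0.681  -0.0015  0.0564] bgr [155. 172. 177.]
wheel_blue 0.79 [256. 257. 114. 115.] zmode 0.001 hullc [ 0.5756 -0.0015] circ 0.5831 0.0005 r 0.0695 above 9782 [6.756e-01 4.000e-04 1.476e-01] bgr [116.  57.  13.]
wheel_blue 0.39 [470. 240.  31.  32.] zmode 0.0446 hullc [ 0.6343 -0.1945] circ 0.6322 -0.1985 r 0.0194 above 0  bgr [10. 10. 11.]
```

View pics/j_wrist.png

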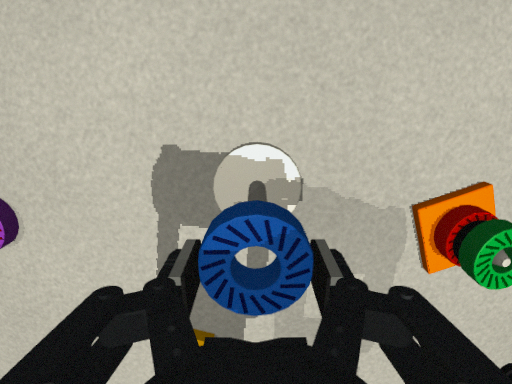

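Blue is held level at (256,258) over the white base at (257,182). The orange stack at (470,240) looks sound. Lowering.

Call:
{"op": "jog_arm", "data": {
  "moves": [
    [[4,0.05,0.1,0,0,0,0],[4,0,0,2,0,0,0],[4,0,0,2,0,0,0],[4,0,0,1.5,0,0,0],[4,0,0,1,0,0,0],[4,0,0,0,0,0,0],[4,0,0,0,0,0,0],[4,0,0,1.5,0,0,0],[4,0,0,1.5,0,0,0],[4,0,0,1.2,0,0,0],[4,0,0,0.8,0,0,0],[4,0,0,0,0,0,0],[4,0,0,0,0,0,0],[4,0,0,0,0,0,0]]
  ]
}}

```text
time: 29.9
tool_pos: [0.6743, -0.0012, 0.0194]
tool_rot: [-0.0, 1.0, -0.0, -0.0]
contact_force: [-3.5, -0.1, 7.9]
gripper_width: 0.676
grasp_force: 69.9
```

Call:
{"op": "jog_arm", "data": {
  "moves": [
    [[8.5,0,0,0,0,0,0],[8.5,0,0,0,0,0,0],[8.5,0,0,0,0,0,0],[8.5,0,0,0,0,0,0],[8.5,0,0,-2.5,0,0,0],[8.5,0,0,-3.5,0,0,0],[8.5,0,0,-3.5,0,0,0],[8.5,0,0,-3,0,0,0],[8.5,-3.3,1.6,0,0,0,0],[8.5,-3.3,1.6,0,0,0,0],[8.5,-3.3,1.6,0,0,0,0],[8.5,-3.3,1.6,0,0,0,0],[8.5,-3.3,1.6,0,0,0,0],[8.5,-2.3,1,0,0,0,0],[8.5,-1.2,0.5,0,0,0,0],[8.5,0,0,0,0,0,0],[8.5,0,0,0,0,0,0],[8.5,0,0,0,0,0,0]]
  ]
}}

```text
time: 31.4
tool_pos: [0.4748, -0.096, 0.1435]
tool_rot: [-0.0, 1.0, -0.0, 0.0]
contact_force: [-0.2, 0.2, 0.5]
gripper_width: 0.994
grasp_force: 0.0
```

```bash
python3 -c "
from h import *
look(['ring_brass'],'k')
look(['wheel_blue'],'k',('scene','top'))"
```

```text
t 31.4 tcp [ 0.4748 -0.096   0.1435] q [-0.e+00  1.e+00 -0.e+00  4.e-04] w 8.49 g 0.0 F [-0.2  0.2  0.5]
wrist cam [ 0.554 -0.095  0.287]
ring_brass 0.81 [255. 183.  44.  47.] zmode 0.0167 hullc [ 0.4755 -0.0959] circ 0.4753 -0.0959 r 0.0205 above 0  bgr [ 20.  97. 128.]
t 31.5 tcp [ 0.475  -0.0958  0.1434] q [-0.e+00  1.e+00  3.e-04  1.e-04] w 8.49 g 0.0 F [0.5 0.2 0.5]
scene cam [ 0.795 -0.555  0.672]
wheel_blue 0.56 [325. 215.  20.  23.] zmode 0.0376 hullc [ 0.6728 -0.0021] circ 0.6728 -0.0009 r 0.0303 above 0  bgr [121.  61.  24.]
top cam [0.247 0.008 1.504]
wheel_blue 0.5 [250. 136.  19.  19.] zmode 0.0372 hullc [ 0.6701 -0.0034] circ 0.6697 -0.0037 r 0.0296 above 0  bgr [184. 109.  76.]
```

Blue is down, with its top at about 37 mm. Grasping the brass ring at (0.475,-0.096).

Call:
{"op": "jog_arm", "data": {
  "moves": [
    [[7,0,0,3,0,0,0],[7,0,0,3.5,0,0,0],[7,0,0,3.5,0,0,0],[7,0,0,2.5,0,0,0],[7,0,0,1.1,0,0,0],[7,0,0,0.4,0,0,0],[7,0,0,0,0,0,0],[7,0,0,0,0,0,0],[2.5,0,0,0,0,0,0],[2.5,0,0,0,0,0,0],[2.5,0,0,0,0,0,0],[2.5,0,0,0,0,0,0],[2.5,0,0,0,0,0,0],[2.5,0,0,0,0,0,0]]
  ]
}}

```text
time: 32.87
tool_pos: [0.4757, -0.0966, 0.0057]
tool_rot: [0.001, 1.0, -0.0, 0.002]
contact_force: [-2.1, 0.7, 7.5]
gripper_width: 0.459
grasp_force: 59.4
```

Call:
{"op": "jog_arm", "data": {
  "moves": [
    [[2.5,0,0,-1,0,0,0],[2.5,0,0,-3,0,0,0],[2.5,0,0,-3.5,0,0,0],[2.5,0,0,-3.5,0,0,0],[2.5,1.4,-0.7,-1,0,0,0],[2.5,3.2,-1.6,0,0,0,0],[2.5,3.2,-1.6,0,0,0,0],[2.5,3.2,-1.6,0,0,0,0],[2.5,3.2,-1.6,0,0,0,0],[2.5,3.2,-1.2,0,0,0,0],[2.5,1.7,-0.8,0,0,0,0],[2.5,0.7,-0.3,0,0,0,0],[2.5,0,0,0,0,0,0],[2.5,0,0,0,0,0,0],[2.5,0,0,0,0,0,0],[2.5,0,0,0,0,0,0]]
  ]
}}

```text
time: 34.2
tool_pos: [0.671, -0.0028, 0.1234]
tool_rot: [0.0, 1.0, -0.001, -0.0]
contact_force: [0.0, 0.1, -1.8]
gripper_width: 0.457
grasp_force: 60.8
```

```bash
python3 -c "
from h import *
look(['wheel_blue','ring_brass'],'l')"
```

```text
t 34.2 tcp [ 0.671  -0.0028  0.1234] q [ 0.e+00  1.e+00 -5.e-04 -3.e-04] w 3.9 g 60.8 F [ 0.   0.1 -1.8]
wrist cam [ 0.75  -0.002  0.267]
wheel_blue 0.59 [254. 190.  70.  65.] zmode 0.0369 hullc [ 0.6753 -0.0007] circ 0.6731 -0.0008 r 0.0298 above 5 [ 0.6819 -0.0092  0.0983] bgr [121.  64.  19.]
ring_brass 0.65 [257. 253.  79.  84.] zmode 0.0003 hullc [0.599 0.002] circ 0.6026 -0.0018 r 0.0215 above 3883 [ 0.6727 -0.0021  0.132 ] bgr [ 19.  86. 115.]
```

View pics/l_wrist.png

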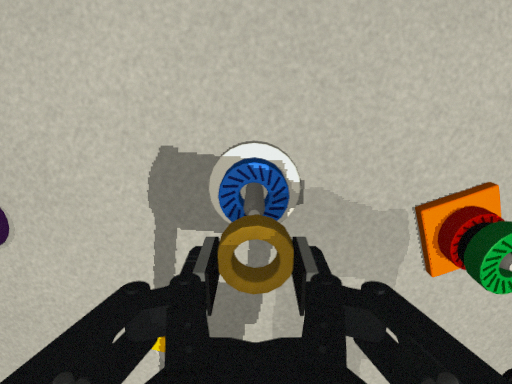

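The brass ring is held level at (257,254), and blue lies flat on the white base at (254,190). Trimming and lowering.

Call:
{"op": "jog_arm", "data": {
  "moves": [
    [[2.5,0.2,-0.15,0,0,0,0],[2.5,0,0,1.5,0,0,0],[2.5,0,0,1.5,0,0,0],[2.5,0,0,1.5,0,0,0],[2.5,0,0,1,0,0,0],[2.5,0,0,0,0,0,0],[2.5,0,0,0,0,0,0],[2.5,0,0,1.2,0,0,0],[2.5,0,0,1,0,0,0],[2.5,0,0,0.6,0,0,0],[2.5,0,0,0,0,0,0],[2.5,0,0,0,0,0,0],[2.5,0,0,0,0,0,0]]
  ]
}}

```text
time: 35.43
tool_pos: [0.6746, -0.0007, 0.0418]
tool_rot: [0.0, 1.0, -0.0, 0.0]
contact_force: [-4.1, 0.8, 6.8]
gripper_width: 0.455
grasp_force: 61.5
```

Call:
{"op": "jog_arm", "data": {
  "moves": [
    [[2.5,0,0,0,0,0,0],[8.5,0,0,0,0,0,0],[8.5,0,0,0,0,0,0],[8.5,0,0,0,0,0,0],[8.5,0,0,0,0,0,0],[8.5,0,0,-2.5,0,0,0],[8.5,0,0,-3.5,0,0,0],[8.5,0,0,-3.5,0,0,0],[8.5,-2,0,-2,0,0,0],[8.5,-3,0,-1,0,0,0],[8.5,-3,0,-1,0,0,0],[8.5,0,0,0,0,0,0],[8.5,0,0,0,0,0,0],[8.5,0,0,0,0,0,0]]
  ]
}}

```text
time: 36.6
tool_pos: [0.5945, -0.0007, 0.1753]
tool_rot: [0.0, 1.0, -0.0, 0.0]
contact_force: [-0.3, -0.1, -0.9]
gripper_width: 0.998
grasp_force: 0.0
```

```bash
python3 -c "
from h import *
look(['ring_brass','wheel_blue','wheel_green','magnet_square','jar_amber'],'m',('wrist','scene'))
f=cv2.imread('pics/m_scene.png'); cv2.imwrite('pics/m2.png',np.hstack([cv2.resize(f[180:310,230:360],(384,384),interpolation=cv2.INTER_CUBIC),cv2.imread('pics/m_wrist.png')[:,100:]]))"
```

```text
t 36.6 tcp [ 0.5945 -0.0007  0.1753] q [ 0.e+00  1.e+00 -2.e-04  4.e-04] w 8.53 g 0.0 F [-0.3 -0.1 -0.9]
wrist cam [0.673 0.    0.319]
ring_brass 0.73 [255. 100.  48.  51.] zmode 0.0528 hullc [0.6739 0.    ] circ 0.6738 -0.0003 r 0.0209 above 0  bgr [ 37. 179. 220.]
ring_brass 0.72 [453. 153.  15.  36.] zmode 0.0414 hullc [ 0.6286 -0.1917] circ 0.6282 -0.1958 r 0.0178 above 0  bgr [ 7. 10.  9.]
wheel_blue 0.69 [255.  99.  62.  64.] zmode 0.037 hullc [ 6.73e-01 -6.00e-04] circ 0.673 -0.0007 r 0.0295 above 0  bgr [213. 119.  50.]
wheel_green 0.82 [480. 157.  64.  67.] zmode 0.0748 hullc [ 0.6273 -0.208 ] circ 0.6273 -0.2098 r 0.0305 above 0  bgr [26. 89.  4.]
magnet_square 0.96 [189. 277.  51.  64.] zmode 0.0167 hullc [0.4653 0.0784] circ 0.4636 0.0834 r 0.0412 above 1 [0.5918 0.0424 0.1889] bgr [  0. 118. 165.]
jar_amber 0.39 [255. 102.  84.  94.] zmode 0.0149 hullc [ 0.6734 -0.0009] circ 0.6734 -0.001 r 0.042 above 396 [ 0.6723 -0.0014  0.0629] bgr [219. 222. 217.]
scene cam [ 0.795 -0.555  0.672]
ring_brass 0.51 [328. 210.  16.  17.] zmode 0.0534 hullc [ 0.675  -0.0021] circ 0.675 -0.0013 r 0.02 above 0  bgr [ 45.  104.5 130.5]
wheel_blue 0.53 [324. 214.  21.  22.] zmode 0.0376 hullc [ 0.6729 -0.0056] circ 0.6721 -0.001 r 0.0305 above 0  bgr [102.  57.  24.]
wheel_green 0.6 [270. 269.  27.  34.] zmode 0.0748 hullc [ 0.6287 -0.2123] circ 0.6294 -0.2118 r 0.0299 above 0  bgr [41. 93. 29.]
magnet_square 0.91 [265. 176.  36.  16.] zmode 0.018 hullc [0.4711 0.0851] circ 0.4668 0.0929 r 0.0465 above 0  bgr [ 19.  88. 114.]
magnet_square 0.6 [268. 284.  28.  19.] zmode 0.0362 hullc [ 0.6341 -0.2248] circ 0.6304 -0.2172 r 0.0274 above 23 [ 0.6392 -0.2343  0.0562] bgr [11. 18. 86.]
jar_amber 0.87 [192. 333.  34.  39.] zmode 0.0608 hullc [ 0.5561 -0.3844] circ 0.5558 -0.3843 r 0.0233 above 0  bgr [26. 30. 31.]
```

View pics/m2.png

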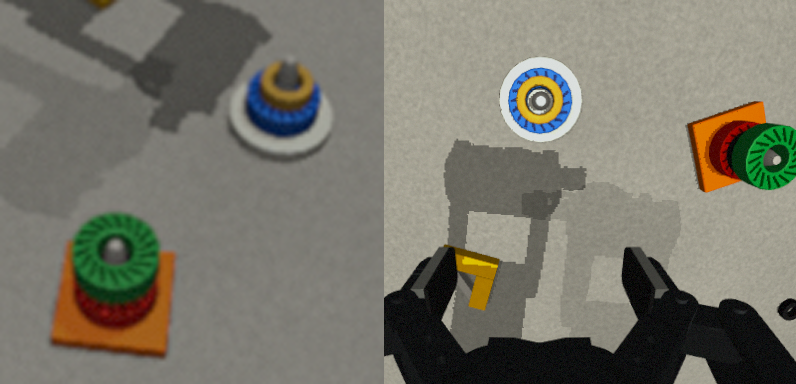

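Both stacks are seated: red, spacer and green around (115,270), blue and brass at (283,95). Tops are at 74.8 mm and 53 mm, the jar and square haven't moved, and the gripper is clear.

```bash
python3 -c "
from plant import *
print(job_done())"
```

```text
the job is handed in; nothing more can be done
None
```

Both arbors are built as asked and the job is handed in at about 37 s: red, black spacer, green on the orange base; blue, brass ring on the white base; all lie flat, and the jar and magnetic square were not touched.

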